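# Load a grinding jar past the sprung flap

### The arm

A 6-joint arm with a two-finger parallel gripper is mounted at the origin on the work surface. World frame = base frame: x ahead of the robot, y to its left, z up, the work surface at z = 0. Lengths are in m, angles in degrees, forces in N, time in s.
With the tool pointing down it reaches from about 0.4 to 0.825 m from the base axis. Payload 7 kg.
Tool frame: the origin (TCP) lies at the very end of the fingers, on their centre line; the grasp point (between the pads) lies 19 mm behind it; z points along the fingers, y is the direction in which the jaws open and shut (so a half turn about z gives the same grasp; the last joint's range is limited). The gripper opens to 88 mm and grips with 3 to 60 N. Pads are 19 mm wide; open, the fingers measure 130 mm over their backs; the gripper's body (78 mm by 193 mm) begins 47 mm behind the grasp point.
Start: joints at [86.35, 20.546, 0.682, 0, -70.136, -16.507], TCP at [0.233, 0.634, 0.227] pointing down, gripper open.
Joint ranges: [-176.03, 176.03], [-82.01, 121.73], [-58.28, 71.71], [-173.87, 95.51], [-174.79, -0.11], [-173.66, 173.66]. Speed limits (degrees/s): [136.94, 136.94, 172.46, 180, 180, 180].

### API

Orientations are given as [roll, pitch, yaw] about the fixed x, y, z axes, in that order (R = Rz(yaw) Ry(pitch) Rx(roll)).
In Python, from plant import ctrl, snapshot, workorder gives the robot as it stands. The module is installed in compiled form; this text tells all that it offers.
- The arm moves only by the shell command python3 -m creep 'ROWS'. ROWS is JSON, a list of rows, each a list of 5 numbers: the shift along the tool's x, y, z scaled (see below), then the turn about the tool's z scaled (see below), then the finger opening in mm, from 0 to 87.6. A call has exactly 8 rows; each row is the pose to reach, as a shift and turn from the pose commanded when the call began, along the tool's axes at that moment, turning the shorter way round; what a row does not reach only later rows make up. The controller multiplies each number of a shift by 0.1 m and each number of a turn by 180 degrees. A row lasts 1/12 s, in which the tool goes at most 41.7 mm and 7.16 degrees, less where a joint would pass 70% of its speed; a pose out of reach is approached as far as the arm can. A call with a number of a shift or a turn outside -1 to 1 is refused whole. A call with a gripper value outside its range is refused whole. The fingers move at their own pace and stop on an object; the grip force is fixed at half the most. Time passes only in rows, so rows that repeat a pose let the fingers close, or fill a call up. It gives the time, the measured TCP pose, the force and the opening at its end, in the units of the state.
- ctrl.get_obs(): the state, without advancing time (a new reading comes with each control period).
- snapshot(name): name is "scene" or "top" or "wrist"; returns a dict with "img" (420x560x3 uint8, blue, green, red), "camera_matrix" (3x3 intrinsics, pixels), "xyz" and "rotation" of the camera in the world. Camera axes: x right, y up, looking along -z (the intrinsics and any distortion apply to the point x, -y, -z); pixel columns grow to the right and rows downward; lengths in m; the calibration is good to about 2 mm. A picture is of the moment at which its call begins. There is no depth.
- workorder.close_job(): hands the job in, once; it reports no verdict.
The state is a dict: "clock": time; "joint_pos": joint angles; "qvel": joint speeds; "tau": joint torques, N m; "tool_pos": TCP position; "orientation": TCP orientation; "force": force on the tool from outside, world axes, zero at the start; "moment": the same for the moment, N m; "opening": finger opening in m.
Only numpy, scipy, OpenCV 4.12 (cv2) and the standard library are available. Lean on these libraries where they do the work, as an engineer would, in place of code of your own. Each camera call takes 0.05 s, during which the arm holds its last target.

### The job

Load the small steel grinding jar that stands on the sample loader: with one finger push the self-closing flap down and keep it down, and with the other finger slide the jar over the lowered flap and right off its end onto the loading plate, so that the flap springs shut behind it and the jar is left standing upright. The jar is only pushed, never picked up or tipped over, and it must not be used to shove the flap open. Leave the other things on the counter alone.

Things in the scene. Friction and masses are not known exactly. Their poses are not given: they have to be found in the camera images.
- jar_mid (a point): The lidded steel grinding jar on the loader's apron, a plain cylinder 34 mm in diameter and 34 mm tall, about 250 g; this point is its centre, half-way up (17 mm above what it stands on), and its z axis is the jar's axis. It starts on the lane within 8 mm of the lane's middle, its centre 25 to 40 mm before the hinge.
- hinge (a point): Point over the flap's hinge line, in the middle of the loader's lane, level with the apron's top (40 mm above the counter). Its x axis points along the lane in the loading direction, y across it to the left, z up. Along x lie the flat apron (-110 mm to 0), the flap (0 to 100 mm when down), then the loading plate.
- loader: The fixed sample loader; origin on the counter under the lane, 50 mm past the hinge, axes as hinge. The straight lane is 62 mm wide between side walls that rise 16 mm above the apron, open above. A low machine housing, top 62 mm above the counter, stands beside the lane at y = -38 to -113 mm, x = -100 to 160 mm.
- flap_edge (a point): Middle of the flap's free edge. The flap is an aluminium plate 100 x 56 x 3 mm, hinged at its lower edge across the lane. Closed, it slopes up and away from the apron in the loading direction at 60 degrees, its free edge 50 mm past the hinge and 85 mm above the apron; pushed right down it lies level, 1.5 mm below the apron's top, a bridge to the plate.
- flap (a joint): Angle of the flap (rad): 0 closed (sloping up at 60 degrees), 1.047 pushed right down and level. A weak spring (about 0.03 N m net, 1 N or less at a finger) shuts it when it is let go; the weight of the jar keeps it down once the jar's centre is 25 mm or more past the hinge.
- plate (a point): Point on the fixed loading plate, mid-lane, 130 mm past the hinge line and 36 mm above the counter: a good place for the jar's foot. The plate lies 4 mm lower than the apron, 100 to 238 mm past the hinge, and ends in a wall rising 4 mm above the apron. Any place on it clear of the flap will do.
- pot: Lidded white ceramic pot, 76 mm wide and 72 mm tall, standing on the counter; origin at the centre of its foot. To be left alone.
- bottle: Amber sample bottle, 54 mm in diameter and 120 mm tall, standing on the counter; origin at the centre of its foot. To be left alone.
- scoop: Spoon-like scoop lying on the counter; origin under its middle, x along it. To be left alone.
- tin: Flat steel tin, 60 mm in diameter and 30 mm tall, on the counter; origin at the centre of its foot. To be left alone.
Things that resemble listed ones, but are neither listed nor needed, are in the scene too. Leave any pink or turquoise look-alike of the part that bears jar_mid alone.

How it is judged (in metres and radians):
On the way, in this order (a step that is already met when the one before it is completed fails the run):
1. a finger pushes the flap down while the jar is still on the apron (value of joint flap above 0.7 rad and contact force between the fingers and flap above 0.05 N and x of jar_mid in the frame of hinge below 0.005 m), for 0.1 s.
2. the jar is slid onto the lowered flap, pushed by a finger (value of joint flap above 0.8 rad and contact force between the fingers and jar above 0.05 N and x of jar_mid in the frame of hinge between 0.03 and 0.1 m), for 0.05 s.
3. the jar is on the loading plate, past the flap (x of jar_mid in the frame of hinge above 0.112 m), for 0.1 s.
At the end, for the whole second after the job is handed in: The jar stands upright (within 0.1 rad) and at rest on the loading plate, its centre 112 to 222 mm past the hinge line between the side walls, and the flap has sprung shut (within 0.06 rad) (x of jar_mid in the frame of hinge between 0.112 and 0.222 m and y of jar_mid in the frame of hinge between -0.03 and 0.03 m and z of jar_mid in the frame of hinge between 0.008 and 0.018 m and angle between jar_mid's own z axis and vertical below 0.1 rad and value of joint flap below 0.06 rad and linear speed of jar below 0.01 m/s); the robot touches nothing.
It fails at once if the jar is lifted more than 12 mm (z of jar_mid in the frame of hinge above 0.029 m).
It fails at once if the jar is tipped over (angle between jar_mid's own z axis and vertical above 0.5 rad).
It fails at once if the jar pushes against the flap, or the flap strikes the jar, while the flap is not down (contact force between jar and flap above 0.4 N and value of joint flap below 0.6 rad).
It fails at once if the pot, bottle, scoop or tin is disturbed (moved more than 15 mm) (distance of any of pot, bottle, scoop, tin from where it was at the start of the episode above 0.015 m).
It also fails if it takes over 40 s, if anything falls off the work surface, if the arm or the gripper's body presses on something with over 40 N, if the wrist force passes 120 N, or if a joint passes its speed limit or range.

## Working session

There is one attempt and no reset: what is moved stays moved. The work goes in short steps, Python scripts to look and compute and a shell command to move; the robot and the scene stay as the last step left them, time stands still between calls to the robot, and variables do not carry over. Pictures are saved under pics/ and viewed, and the job is handed in when it is done.

```bash
mkdir -p pics; ls
python3 - <<'E'
from plant import ctrl, snapshot, workorder
import cv2
print(ctrl.get_obs())
for n in ["scene","top","wrist"]:
    s=snapshot(n); cv2.imwrite(f"pics/{n}0.png",s["img"]); print(n,s["camera_matrix"],s["xyz"],s["rotation"],[k for k in s])
E
```

```text
pics
{'clock': 0.0, 'joint_pos': array([ 8.63507012e+01,  2.05892616e+01,  6.34264571e-01, -2.04885979e-02,
       -7.01359615e+01, -1.65067394e+01]), 'qvel': array([-0.08243792, -0.08074109, -0.03764608, -0.00233504,  0.07285995,
        0.02116767]), 'tau': array([ 3.44524378e-04, -5.82717204e+01,  2.93068331e+01,  6.99758783e+00,
        6.90480927e-03, -1.58240578e-04]), 'tool_pos': array([0.23244645, 0.63319362, 0.22564979]), 'orientation': array([ 1.79907317e+02, -7.37942732e-03, -2.01630094e+01]), 'force': array([-0.3880946 ,  0.08212915,  0.0978164 ]), 'moment': array([-0.00792736,  0.03203496, -0.01804212]), 'opening': 0.08745425634271006}
scene [[402.90629765   0.         276.84548515]
 [  0.         402.90629765 211.68715963]
 [  0.           0.           1.        ]] [1.21367311 0.33323187 0.77358768] [ 47.78411947  -0.21154382 114.9593465 ] ['img', 'camera_matrix', 'xyz', 'rotation']
top [[479.50535562   0.         286.52073018]
 [  0.         479.50535562 206.96984621]
 [  0.           0.           1.        ]] [0.2704446  0.00275084 1.33760115] [ 11.32570773   0.11103325 -90.17445236] ['img', 'camera_matrix', 'xyz', 'rotation']
wrist [[337.67883502   0.         279.4455037 ]
 [  0.         337.67883502 209.69704707]
 [  0.           0.           1.        ]] [0.30932815 0.60478647 0.38338759] [ -17.33672796   -0.14633194 -110.0600282 ] ['img', 'camera_matrix', 'xyz', 'rotation']
```

View pics/scene0.png

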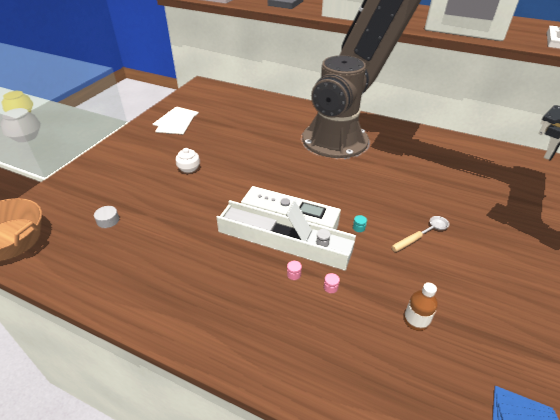

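View pics/top0.png

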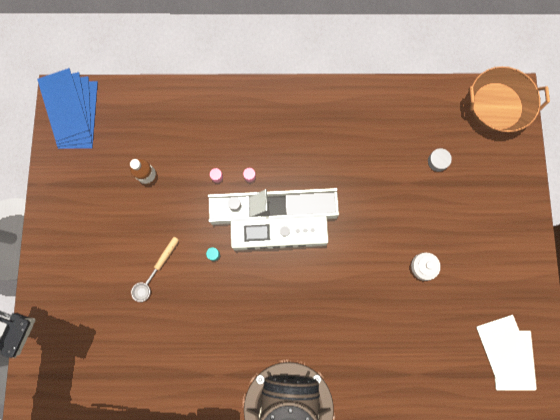

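View pics/wrist0.png

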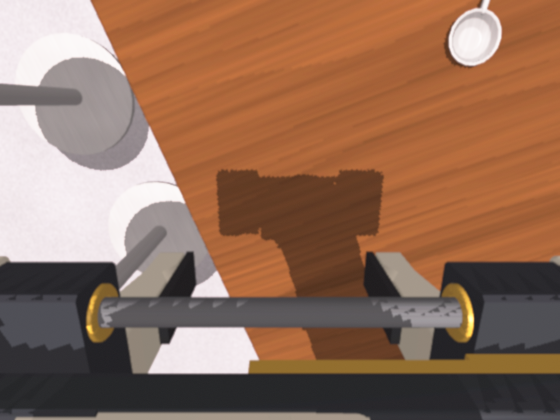

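```bash
cat > h.py <<'E'
import numpy as np, cv2
from scipy.spatial.transform import Rotation as R
from plant import ctrl, snapshot, workorder
def cam(s): return s["camera_matrix"], np.array(s["xyz"]), R.from_euler("xyz",s["rotation"],degrees=True).as_matrix()
def ray(s,u,v):
    K,c,M=cam(s); p=np.linalg.solve(K,[u,v,1]); return c, M@np.array([p[0],-p[1],-p[2]])
def onz(s,u,v,z):
    c,d=ray(s,u,v); return c+d*(z-c[2])/d[2]
def proj(s,P):
    K,c,M=cam(s); q=(np.atleast_2d(P)-c)@M; p=np.c_[q[:,0],-q[:,1],-q[:,2]]@K.T; return p[:,:2]/p[:,2:]
def crop(n,x0,y0,w,h,k,name):
    s=snapshot(n); cv2.imwrite(name,cv2.resize(s["img"][y0:y0+h,x0:x0+w],None,fx=k,fy=k,interpolation=cv2.INTER_CUBIC)); return s
E
python3 - <<'E'
from h import *
s=crop("top",200,165,150,100,5,"pics/t1.png")
crop("scene",210,180,150,90,5,"pics/s1.png")
E
```

```text
(no output)
```

View pics/t1.png

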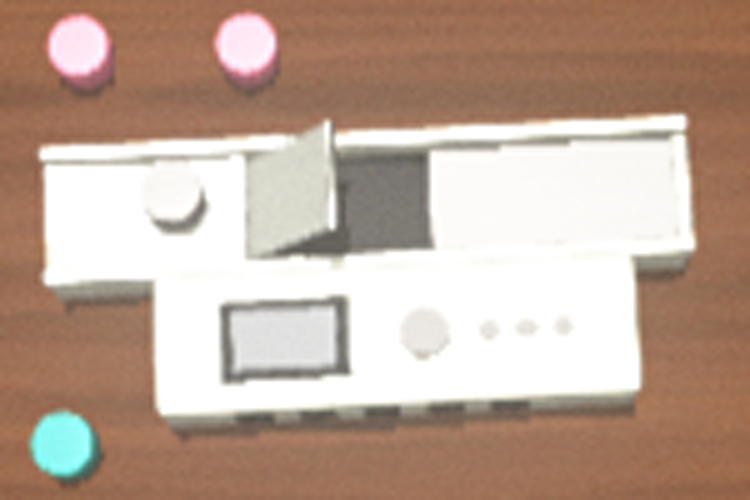

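View pics/s1.png

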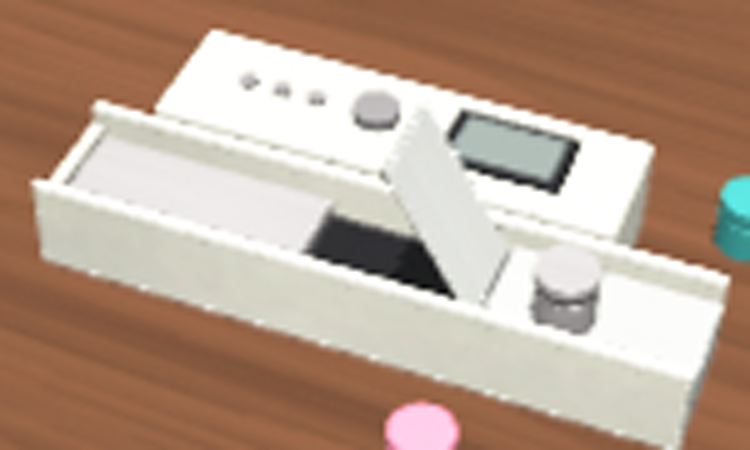

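```bash
cat > fit.py <<'E'
from h import *
from scipy.optimize import least_squares
T=snapshot("top");S=snapshot("scene")
top=[((50,28,85),(329,121)),((50,-28,85),(335,231)),((-100,-113,22),(160,412)),((160,-113,22),(640,390)),((160,-38,22),(632,258)),((0,28,0),(247,153)),((100,31,-4),(430,152)),((-110,0,0),(44,215))]
sc=[((50,-28,85),(425,107)),((50,28,85),(388,172)),((-100,-113,22),(655,148)),((160,-113,22),(213,30)),((160,-38,22),(155,108)),((100,-31,-4),(332,206)),((0,-28,0),(510,250))]
A=np.array([a for a,_ in top])/1e3;At=np.array([b for _,b in top])/5+[199.6,164.6]
B=np.array([a for a,_ in sc])/1e3;Bt=np.array([b for _,b in sc])/5+[209.6,179.6]
def W(p,P): return R.from_euler("z",p[2]).apply(P)+[p[0],p[1],.04]
f=lambda p:np.r_[(proj(T,W(p,A))-At).ravel(),(proj(S,W(p,B))-Bt).ravel()]
r=least_squares(f,[.5,.15,-1.57],loss="soft_l1")
print(r.x,np.degrees(r.x[2]));print(f(r.x).reshape(-1,2).round(1))
p=r.x
def inv(P): return R.from_euler("z",-p[2]).apply(P-np.array([p[0],p[1],.04]))*1e3
# jar top centre
for s,u,v in[(T,199.6+173/5,164.6+192/5),(S,209.6+568/5,179.6+268/5)]:
    P=onz(s,u,v,.074); print(P,inv(P))
E
python3 fit.py
```

```text
[ 0.52956063  0.10411613 -1.4891312 ] -85.32093263673018
[[  1.    0. ]
 [  1.4  -0.9]
 [-16.3   3.3]
 [-15.2  -0.5]
 [-16.2  -1.6]
 [  0.7   2.3]
 [ -0.   -1.2]
 [  2.2   3.1]
 [ -1.1  -1.6]
 [ -1.1  -0.3]
 [ 16.4   1.7]
 [ 13.    3.5]
 [ 14.3   4.5]
 [ -1.   -1. ]
 [ -0.8  -0.8]]
[0.53491852 0.14527426 0.074     ] [-40.58388851   8.69748572  34.        ]
[0.53618422 0.14560653 0.074     ] [-40.81180492   9.98607038  34.        ]
```

```bash
sed -i 's/(-100,-113/(-50,-113/g; s/(160,-113/(210,-113/g; s/(160,-38/(210,-38/g' fit.py; python3 fit.py
```

```text
[ 0.53295299  0.10753289 -1.53367357] -87.87302277186008
[[ 0.2 -0.4]
 [-0.3 -1.3]
 [-0.7 -0.3]
 [ 0.6  0.2]
 [ 0.6 -1. ]
 [-0.1  1.1]
 [-0.7 -0.9]
 [ 1.   0.2]
 [ 0.4 -0.9]
 [-0.6  0.2]
 [ 0.3 -0.6]
 [ 0.1 -0.9]
 [-0.2 -0.7]
 [ 0.8 -0.7]
 [ 0.4  0.5]]
[0.53491852 0.14527426 0.074     ] [-37.64241853   3.3649219   34.        ]
[0.53618422 0.14560653 0.074     ] [-37.92748652   4.6420799   34.        ]
```

```bash
cat > go.py <<'E'
import sys
from h import *
H=np.array([.53295,.10753,.04]); L=R.from_euler("z",-87.873,degrees=True)
def st():
    o=ctrl.get_obs(); return o, R.from_euler("xyz",o["orientation"],degrees=True)
if __name__=="__main__":
    o,Q=st()
    print("t %.2f"%o["clock"],"hinge-frame TCP mm",(L.inv().apply(o["tool_pos"]-H)*1e3).round(1),"rpy",np.round(o["orientation"],2),"F",np.round(o["force"],2),"open",round(o["opening"]*1e3,1),"q",np.round(o["joint_pos"],0))
    if len(sys.argv)>1:
        g=np.array([float(a) for a in sys.argv[1:4]])/1e3
        print("shift/0.1", (Q.inv().apply(L.apply(g)+H-o["tool_pos"])/.1).round(3),"turn/180",round((o["orientation"][2]-2.127)/180,4))
E
python3 go.py -23 4 180
```

```text
t 0.45 hinge-frame TCP mm [-536.9 -280.6  186.5] rpy [179.99  -0.   -20.15] F [-0.11  0.03 -0.32] open 87.6 q [ 86.  21.   1.  -0. -70. -17.]
shift/0.1 [4.582 3.676 0.065] turn/180 -0.1238
```

```bash
python3 -m creep '[[0.1,0.08,0,-0.0155,87.6],[0.25,0.2,0,-0.031,84],[0.4,0.32,0,-0.0465,80],[0.55,0.44,0,-0.062,74],[0.7,0.56,0,-0.0775,74],[0.8,0.64,0,-0.093,74],[0.9,0.72,0,-0.1085,74],[1,0.8,0,-0.1238,74]]'; python3 go.py -23 4 180
```

```text
clock: 1.12
tool_pos: [0.2993, 0.5234, 0.2268]
orientation: [-180.0, -0.0, 2.3]
force: [0.3, 0.2, -0.1]
opening: 0.074
t 1.12 hinge-frame TCP mm [-424.3 -218.1  186.8] rpy [-179.98   -0.      2.26] F [ 0.27  0.19 -0.12] open 74.0 q [ 79.  14.  -9.   0. -67.  13.]
shift/0.1 [2.211 4.018 0.066] turn/180 0.0007
```

```bash
python3 -m creep '[[0.07,0.12,0,0,74],[0.14,0.25,0,0,74],[0.21,0.38,0,0,74],[0.28,0.5,0,0,74],[0.35,0.63,0,0,74],[0.42,0.76,0,0,74],[0.48,0.88,0,0,74],[0.55,1,0,0,74]]'
python3 -m creep '[[0.07,0.12,0,0,74],[0.14,0.25,0,0,74],[0.21,0.38,0,0,74],[0.28,0.5,0,0,74],[0.35,0.63,0,0,74],[0.42,0.76,0,0,74],[0.48,0.88,0,0,74],[0.55,1,0,0,74]]'
python3 -m creep '[[0.07,0.12,0,0,74],[0.14,0.25,0,0,74],[0.21,0.38,0,0,74],[0.28,0.5,0,0,74],[0.35,0.63,0,0,74],[0.42,0.76,0,0,74],[0.48,0.88,0,0,74],[0.55,1,0,0,74]]';python3 go.py -23 4 180
```

```text
clock: 1.78
tool_pos: [0.3582, 0.4249, 0.2266]
orientation: [-180.0, -0.0, 2.1]
force: [0.3, -1.3, -0.0]
opening: 0.0741
clock: 2.45
tool_pos: [0.4169, 0.327, 0.2266]
orientation: [-180.0, 0.0, 2.1]
force: [0.9, 0.4, -1.1]
opening: 0.0735
clock: 3.12
tool_pos: [0.4754, 0.2291, 0.2266]
orientation: [-180.0, 0.0, 2.1]
force: [-1.0, -0.7, 0.1]
opening: 0.074
t 3.12 hinge-frame TCP mm [-123.6  -53.   186.6] rpy [-180.      0.      2.12] F [-0.96 -0.69  0.11] open 74.0 q [ 47.   7. -18.  -0. -66.  45.]
shift/0.1 [0.57  1.006 0.066] turn/180 -0.0
```

```bash
python3 -m creep '[[0.07,0.12,0,0,74],[0.14,0.25,0.02,0,74],[0.21,0.38,0.04,0,74],[0.28,0.5,0.06,0,74],[0.35,0.63,0.06,0,74],[0.42,0.76,0.06,0,74],[0.5,0.88,0.06,0,74],[0.57,1,0.06,0,74]]';python3 go.py -23 4 100
python3 - <<'E'
from h import *
s=snapshot("wrist"); cv2.imwrite("pics/w2.png",s["img"])
crop("scene",210,100,180,180,3,"pics/s2.png"); crop("top",190,150,170,120,4,"pics/t2.png")
E
```

```text
clock: 3.78
tool_pos: [0.5362, 0.1313, 0.2205]
orientation: [180.0, 0.0, 2.1]
force: [0.8, -0.7, 0.2]
opening: 0.074
t 3.78 hinge-frame TCP mm [-23.6   4.1 180.5] rpy [180.     0.     2.13] F [ 0.77 -0.73  0.19] open 74.0 q [ 34.   9. -16.   0. -65.  58.]
shift/0.1 [-0.001  0.006  0.805] turn/180 -0.0
```

View pics/w2.png

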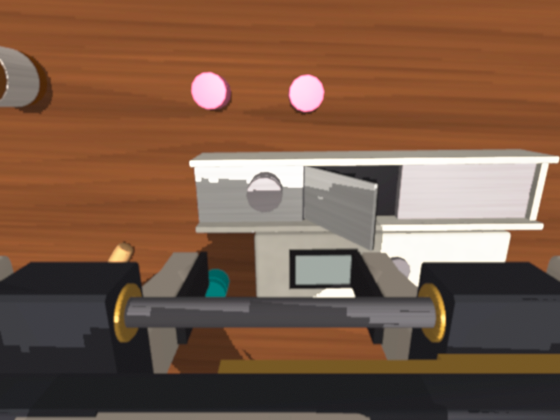

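View pics/s2.png

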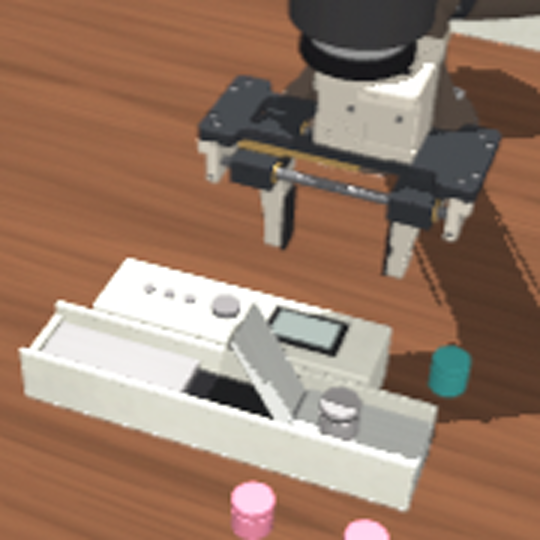

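Run:
```python
from h import *
from go import *
o,Q=st()
S=snapshot("scene");W=snapshot("wrist")
P=[o["tool_pos"]+Q.apply([x,y/1e3,0]) for y in(-58,-47,-37,37,47,58) for x in (-.0095,.0095)]
print((proj(S,P)-[210,100])*3)
for nm,h in [("hinge-",(0,-28,0)),("hinge+",(0,28,0)),("edge-",(50,-28,85)),("edge+",(50,28,85)),("plate+",(100,31,-4)),("plate-",(100,-31,-4)),("ap+",(-110,31,16)),("ap-",(-110,-31,16)),("end+",(238,31,4))]:
    print(nm, proj(W,L.apply(np.array(h)/1e3)+H).round(1), ((proj(S,L.apply(np.array(h)/1e3)+H)-[210,100])*3).round(0))
for r in ((264,180),(264,184)): print(L.inv().apply(onz(W,*r,.074)-H)*1e3)
cv2.imwrite("pics/w2c.png",cv2.resize(W["img"][130:260,180:410],None,fx=3.4,fy=3.4,interpolation=cv2.INTER_CUBIC))
cv2.imwrite("pics/s2c.png",cv2.resize(S["img"][150:260,270:370],None,fx=5,fy=5,interpolation=cv2.INTER_CUBIC))
```

```text
[[417.61024033 265.59626922]
 [410.53578704 280.92565882]
 [402.97243809 261.86163503]
 [395.70536504 277.07988957]
 [389.75561398 258.4895439 ]
 [382.31597884 273.60780431]
 [294.54299225 234.19735125]
 [285.89832862 248.60514193]
 [282.0163211  231.00134316]
 [273.21809494 245.31695143]
 [268.32767215 227.5088724 ]
 [259.36296181 241.72409042]]
hinge- [[301.2 216.5]] [[306. 390.]]
hinge+ [[302.3 163.8]] [[284. 434.]]
edge- [[369.  249.7]] [[255. 300.]]
edge+ [[374.9 182.5]] [[230. 343.]]
plate+ [[400.6 160.2]] [[172. 406.]]
plate- [[394.3 218. ]] [[200. 360.]]
ap+ [[188.6 163.4]] [[414. 463.]]
ap- [[193.5 224.4]] [[434. 411.]]
end+ [[542.2 161.5]] [[ 29. 356.]]
[-37.20882098  18.78662326  34.        ]
[-37.25794305  15.02788942  34.        ]
```

View pics/w2c.png

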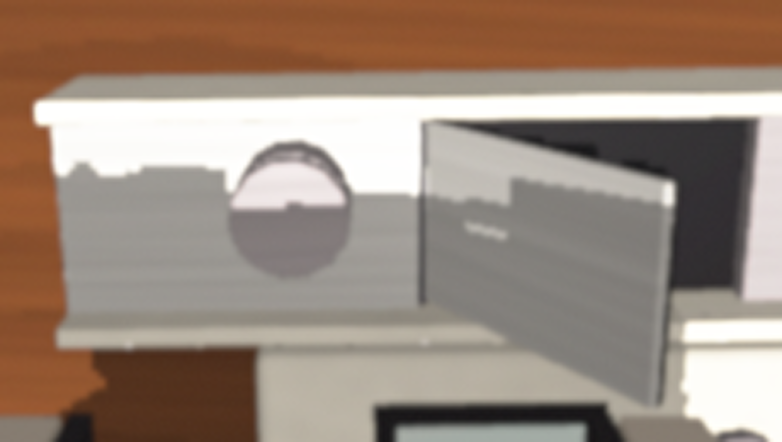

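View pics/s2c.png

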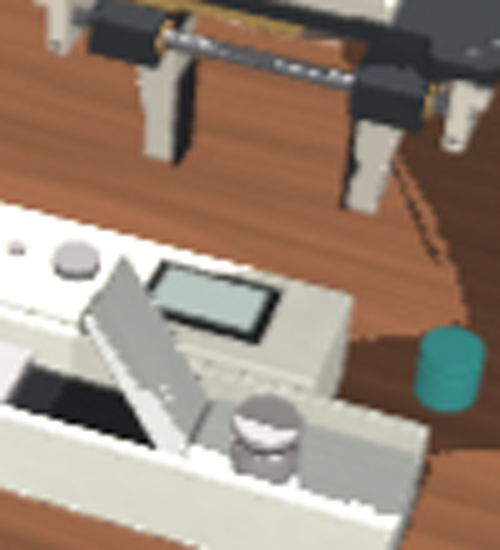

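```bash
python3 -m creep '[[0.01,0.036,0.1,0,80],[0.01,0.036,0.25,0,80],[0.01,0.036,0.4,0,80],[0.01,0.036,0.55,0,80],[0.01,0.036,0.7,0,80],[0.01,0.036,0.85,0,80],[0.01,0.036,0.95,0,80],[0.01,0.036,1,0,80]]';python3 go.py -20 5 20
python3 - <<'E'
from h import *
s=snapshot("wrist"); cv2.imwrite("pics/w3.png",s["img"])
crop("scene",210,100,180,180,3,"pics/s3.png");
E
```

```text
clock: 4.7
tool_pos: [0.5357, 0.1288, 0.1187]
orientation: [179.9, 0.1, 2.2]
force: [0.5, 0.3, -0.2]
opening: 0.0801
t 4.70 hinge-frame TCP mm [-21.2   3.5  78.7] rpy [1.7994e+02 1.3000e-01 2.1600e+00] F [ 0.52  0.33 -0.2 ] open 80.1 q [ 34.  15. -23.  -0. -52.  58.]
shift/0.1 [0.016 0.011 0.587] turn/180 0.0002
```

View pics/w3.png

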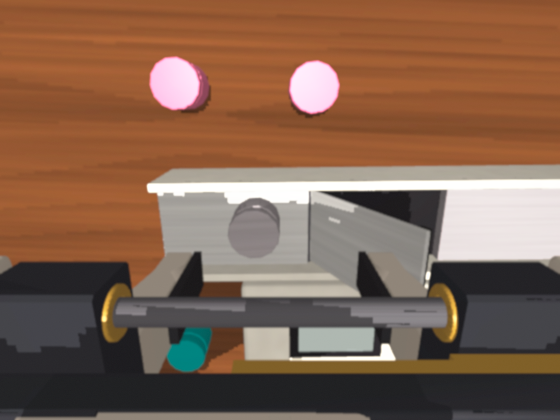

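View pics/s3.png

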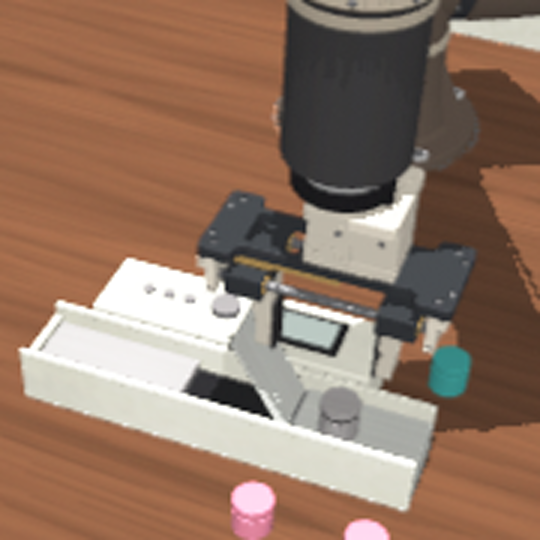

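Run:
```python
from h import *
from go import *
o,Q=st()
S=snapshot("scene");W=snapshot("wrist")
P=[o["tool_pos"]+Q.apply([x,y/1e3,0]) for y in(-56,-40,40,56) for x in (-.0095,.0095)]
print((proj(S,P)-[210,100])*3)
for nm,h in [("hinge-",(0,-28,0)),("hinge+",(0,28,0)),("edge+",(50,28,85)),("plate+",(100,31,-4)),("jar",(-38,5,34)),("jarL",(-55,5,34)),("jarR",(-21,5,34))]:
    print(nm, proj(W,L.apply(np.array(h)/1e3)+H).round(1), ((proj(S,L.apply(np.array(h)/1e3)+H)-[210,100])*3).round(0))
cv2.imwrite("pics/w3c.png",cv2.resize(W["img"][170:330,140:440],None,fx=2.6,fy=2.6,interpolation=cv2.INTER_CUBIC))
cv2.imwrite("pics/s3c.png",cv2.resize(S["img"][170:270,270:370],None,fx=6,fy=6,interpolation=cv2.INTER_CUBIC))
```

```text
[[396.11598162 364.17422034]
 [389.31537586 379.77644207]
 [376.4869429  358.68868204]
 [369.44852544 374.13982118]
 [281.08473696 332.02754688]
 [272.92787456 346.75499137]
 [262.53508849 326.84365538]
 [254.16795672 341.43242928]]
hinge- [[305.5 258.8]] [[306. 390.]]
hinge+ [[307.5 188.4]] [[284. 434.]]
edge+ [[424.8 230.5]] [[230. 343.]]
plate+ [[443.3 183.4]] [[172. 406.]]
jar [[252.2 235.3]] [[340. 400.]]
jarL [[226.  235.3]] [[360. 406.]]
jarR [[278.4 235.4]] [[320. 394.]]
```

View pics/w3c.png

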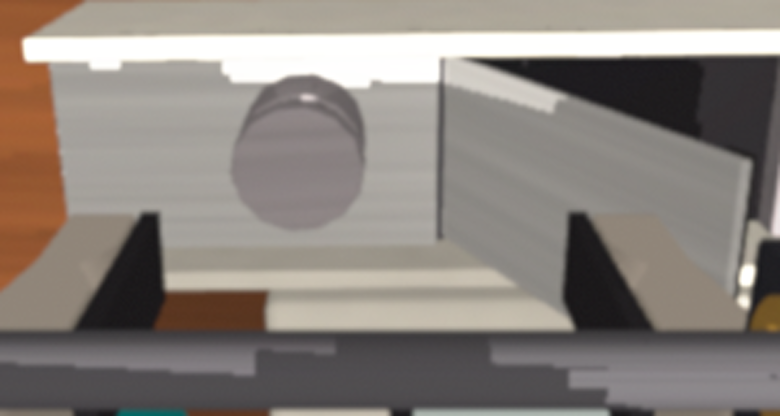

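View pics/s3c.png

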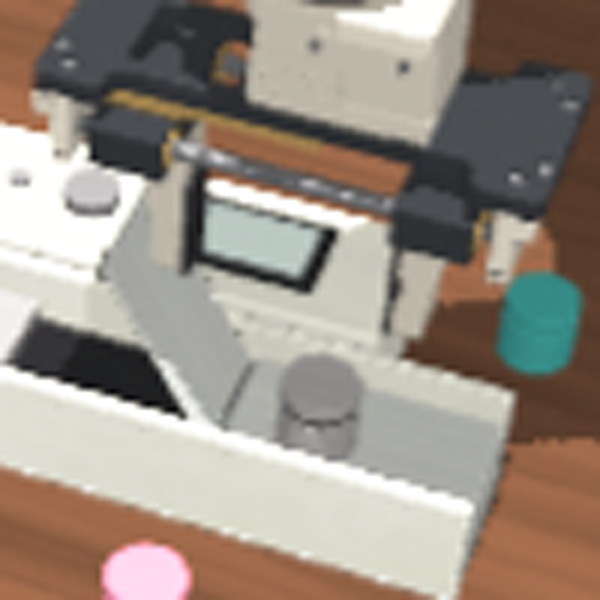

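```bash
python3 -m creep '[[0.016,0.01,0.08,0,80],[0.016,0.01,0.16,0,80],[0.016,0.01,0.24,0,80],[0.016,0.01,0.32,0,80],[0.016,0.01,0.4,0,80],[0.016,0.01,0.48,0,80],[0.016,0.01,0.55,0,80],[0.016,0.01,0.6,0,80]]';python3 go.py -20 5 2
python3 - <<'E'
from h import *
s=snapshot("wrist"); cv2.imwrite("pics/w4.png",s["img"])
crop("scene",230,160,140,100,5,"pics/s4.png");
E
```

```text
clock: 5.57
tool_pos: [0.5381, 0.1279, 0.0594]
orientation: [180.0, 0.1, 2.1]
force: [-0.0, -0.4, 1.5]
opening: 0.0798
t 5.57 hinge-frame TCP mm [-20.2   5.9  19.4] rpy [1.7997e+02 5.0000e-02 2.1300e+00] F [-0.01 -0.37  1.45] open 79.8 q [ 34.  19. -27.  -0. -45.  58.]
shift/0.1 [-0.009  0.002  0.174] turn/180 0.0
```

View pics/w4.png

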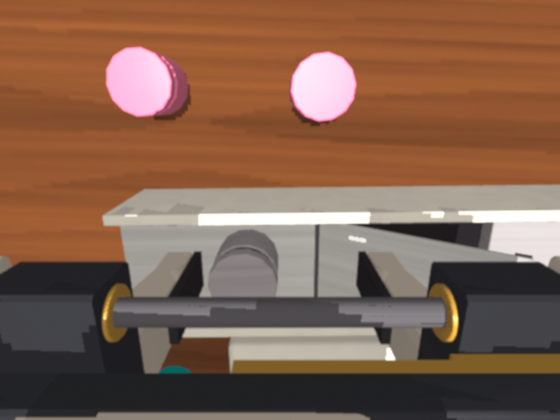

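View pics/s4.png

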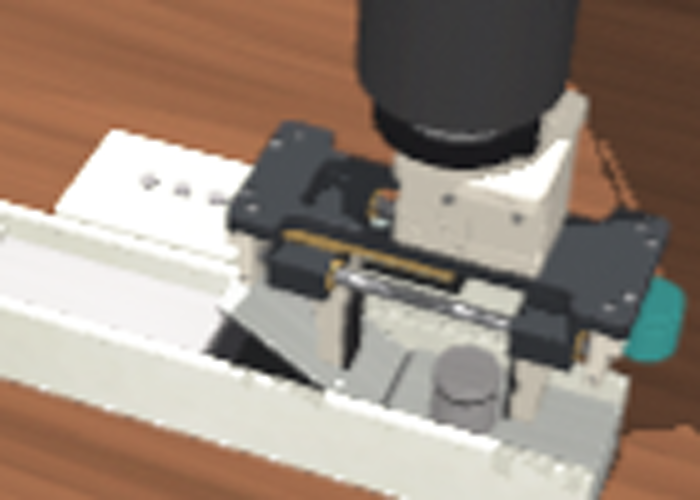

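```bash
python3 -m creep '[[0,0,0.03,0,80],[0,0,0.06,0,80],[0,0,0.09,0,80],[0,0,0.12,0,80],[0,0,0.14,0,80],[0,0,0.16,0,80],[0,0,0.17,0,80],[0,0,0.17,0,80]]';python3 go.py -20 5 1.5
python3 - <<'E'
from h import *
s=snapshot("wrist"); cv2.imwrite("pics/w5.png",s["img"])
crop("scene",230,160,140,100,5,"pics/s5.png");
E
```

```text
clock: 6.33
tool_pos: [0.5383, 0.128, 0.0433]
orientation: [180.0, 0.0, 2.1]
force: [-0.3, -0.9, 1.1]
opening: 0.0799
t 6.33 hinge-frame TCP mm [-20.3   6.1   3.3] rpy [1.7999e+02 2.0000e-02 2.1200e+00] F [-0.28 -0.88  1.1 ] open 79.9 q [ 34.  20. -28.   0. -42.  58.]
shift/0.1 [-0.011  0.003  0.018] turn/180 -0.0
```

View pics/w5.png

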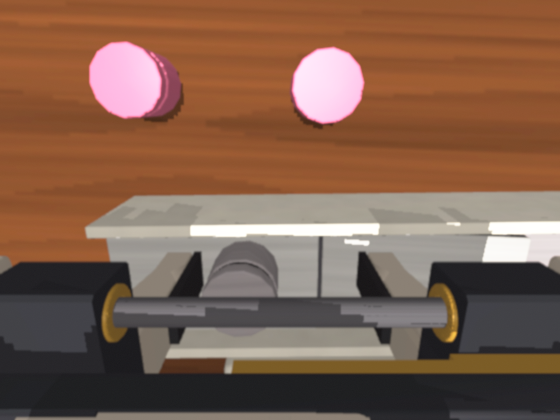

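View pics/s5.png

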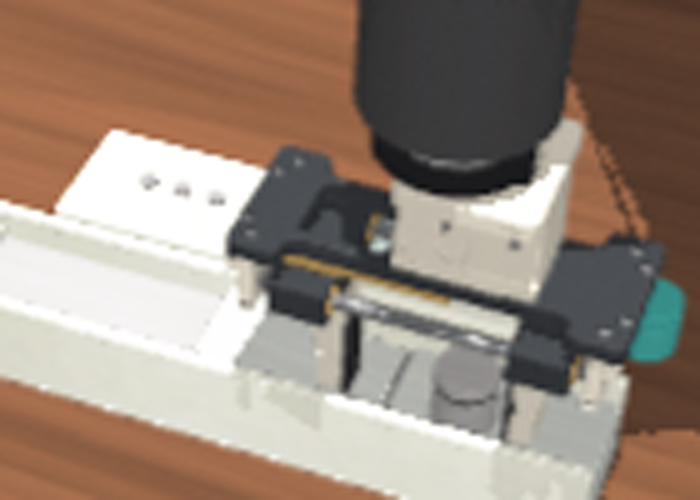

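```bash
python3 -m creep '[[0,0,0.01,0,80],[0,0.03,0.01,0,80],[0,0.08,0.01,0,80],[0,0.14,0.01,0,80],[0,0.2,0.01,0,80],[0,0.26,0.01,0,80],[0,0.32,0.01,0,80],[0,0.36,0.01,0,80]]';python3 go.py 20 5 1.5
python3 - <<'E'
from h import *
s=snapshot("wrist"); cv2.imwrite("pics/w6.png",s["img"])
crop("scene",230,160,140,100,5,"pics/s6.png");
E
```

```text
clock: 7.1
tool_pos: [0.5398, 0.0913, 0.0426]
orientation: [-180.0, -0.0, 2.1]
force: [0.6, 1.0, 1.1]
opening: 0.0801
t 7.10 hinge-frame TCP mm [16.5  6.2  2.6] rpy [-1.7999e+02 -1.0000e-02  2.1000e+00] F [0.62 1.   1.14] open 80.1 q [ 30.  20. -28.  -0. -42.  62.]
shift/0.1 [-0.012  0.035  0.011] turn/180 -0.0002
```

View pics/w6.png

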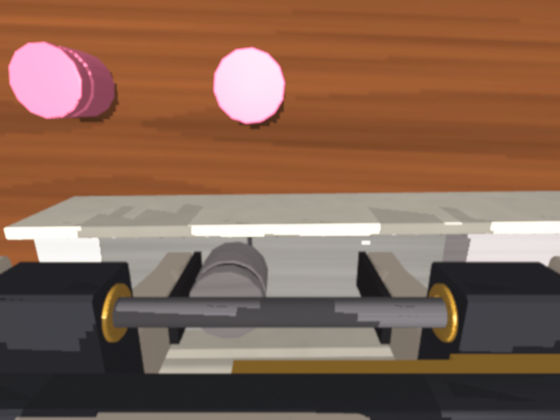

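View pics/s6.png

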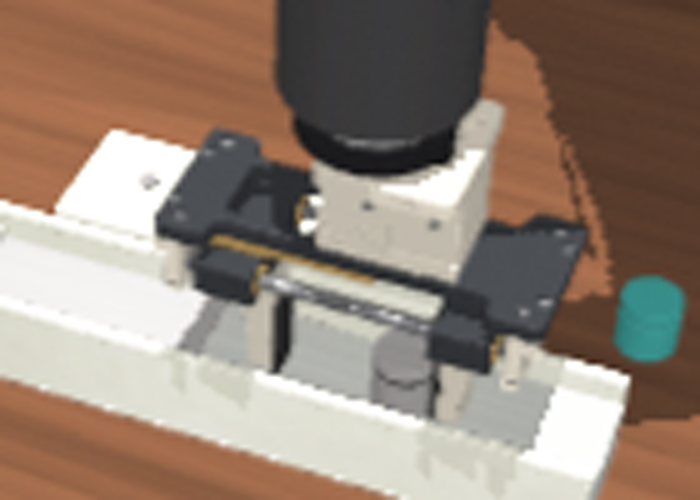

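```bash
python3 -m creep '[[0,0.05,0.005,0,80],[0,0.11,0.005,0,80],[0,0.17,0.005,0,80],[0,0.23,0.005,0,80],[0,0.29,0.005,0,80],[0,0.35,0.005,0,80],[0,0.4,0.005,0,80],[0,0.44,0.005,0,80]]';python3 go.py 66 5 1.5
python3 - <<'E'
from h import *
s=snapshot("wrist"); cv2.imwrite("pics/w7.png",s["img"])
crop("scene",230,160,140,100,5,"pics/s7.png");
E
```

```text
clock: 7.87
tool_pos: [0.5411, 0.0473, 0.0419]
orientation: [180.0, 0.0, 2.1]
force: [0.5, 0.6, -0.2]
opening: 0.0797
t 7.87 hinge-frame TCP mm [60.5  5.9  1.9] rpy [1.7999e+02 3.0000e-02 2.1000e+00] F [ 0.49  0.6  -0.24] open 79.7 q [ 26.  19. -29.  -0. -42.  66.]
shift/0.1 [-0.009  0.055  0.004] turn/180 -0.0001
```

View pics/w7.png

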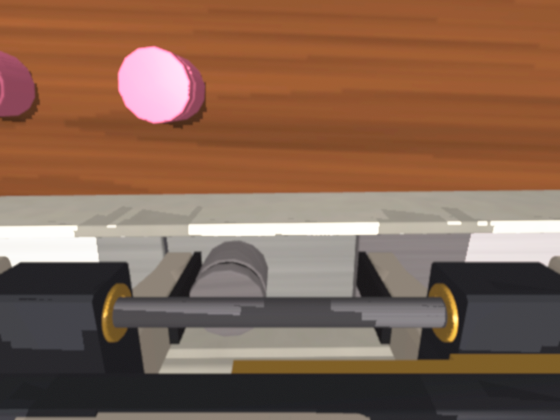

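View pics/s7.png

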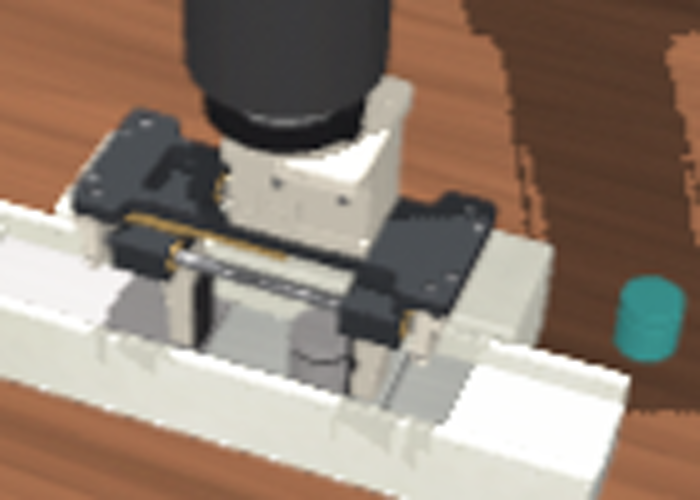

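```bash
python3 -m creep '[[0,0.05,0,0,80],[0,0.11,0,0,80],[0,0.17,0,0,80],[0,0.23,0,0,80],[0,0.29,0,0,80],[0,0.35,0,0,80],[0,0.41,0,0,80],[0,0.47,0,0,80]]'; python3 -m creep '[[0,0.05,0,0,80],[0,0.1,0,0,80],[0,0.15,0,0,80],[0,0.2,0,0,80],[0,0.25,0,0,80],[0,0.3,0,0,80],[0,0.34,0,0,80],[0,0.37,0,0,80]]';python3 go.py 174 5 1.5
python3 - <<'E'
from h import *
s=snapshot("wrist"); cv2.imwrite("pics/w8.png",s["img"])
crop("scene",200,140,140,100,5,"pics/s8.png");
E
```

```text
clock: 8.63
tool_pos: [0.5431, 0.0005, 0.042]
orientation: [180.0, 0.0, 2.1]
force: [-0.5, 1.0, 0.1]
opening: 0.0801
clock: 9.3
tool_pos: [0.5444, -0.0363, 0.042]
orientation: [-180.0, 0.0, 2.1]
force: [0.1, 1.7, 0.7]
opening: 0.0804
t 9.30 hinge-frame TCP mm [144.1   6.1   2. ] rpy [-180.      0.      2.12] F [0.06 1.66 0.66] open 80.4 q [ 17.  20. -29.  -0. -42.  75.]
shift/0.1 [-0.011  0.299  0.005] turn/180 -0.0001
```

View pics/w8.png

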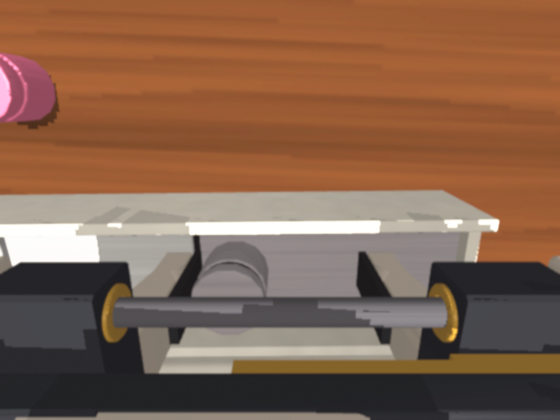

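View pics/s8.png

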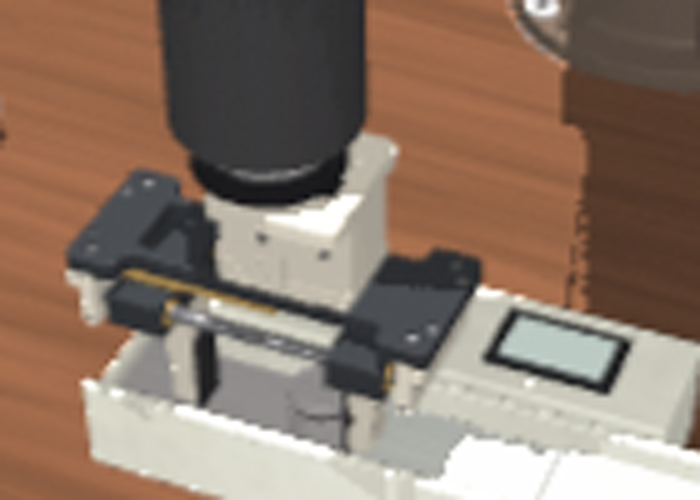

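```bash
python3 -m creep '[[0,0.04,0,0,80],[0,0.08,0,0,80],[0,0.12,0,0,80],[0,0.16,0,0,80],[0,0.2,0,0,80],[0,0.24,0,0,80],[0,0.27,0,0,80],[0,0.285,0,0,80]]';python3 go.py 174 5 1.5
python3 - <<'E'
from h import *
s=snapshot("wrist"); cv2.imwrite("pics/w9.png",s["img"])
crop("scene",200,140,140,100,5,"pics/s9.png");
E
```

```text
clock: 10.07
tool_pos: [0.5455, -0.0648, 0.0421]
orientation: [180.0, 0.0, 2.1]
force: [-0.1, 1.2, 0.6]
opening: 0.0799
t 10.07 hinge-frame TCP mm [172.6   6.2   2.1] rpy [180.     0.     2.11] F [-0.11  1.17  0.62] open 79.9 q [ 14.  20. -28.   0. -42.  78.]
shift/0.1 [-0.012  0.014  0.006] turn/180 -0.0001
```

View pics/w9.png

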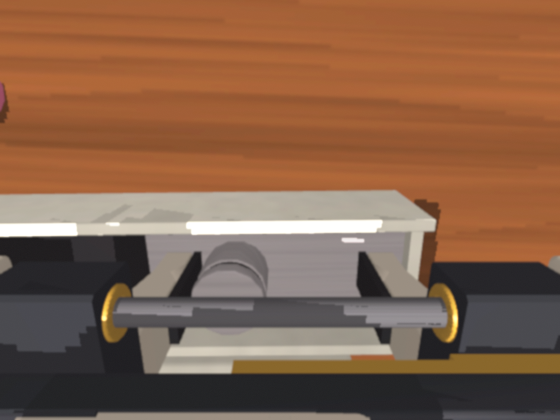

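View pics/s9.png

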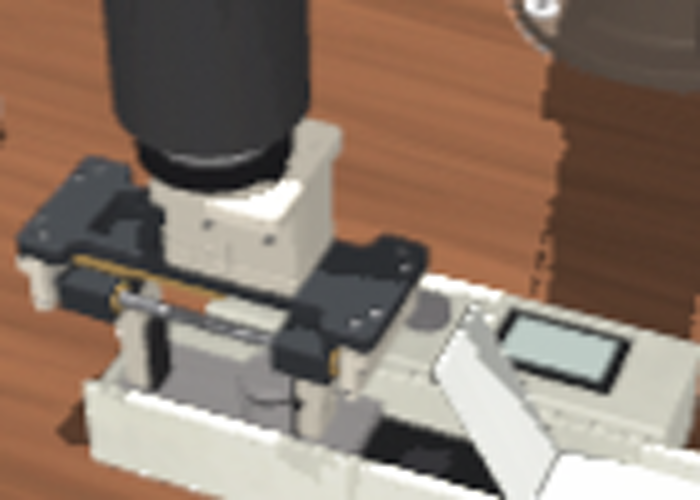

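```bash
python3 -m creep '[[0,-0.02,0,0,80],[0,-0.05,0,0,80],[0,-0.05,-0.05,0,80],[0,-0.05,-0.15,0,80],[0,-0.05,-0.3,0,80],[0,-0.05,-0.5,0,80],[0,-0.05,-0.75,0,80],[0,-0.05,-1,0,80]]';python3 -m creep '[[0,0,-0.1,0,80],[0,0,-0.3,0,80],[0,0,-0.5,0,80],[0,0,-0.6,0,80],[0,0,-0.7,0,80],[0,0,-0.7,0,80],[0,0,-0.7,0,80],[0,0,-0.7,0,80]]'; python3 go.py
python3 - <<'E'
from h import *
s=snapshot("wrist"); cv2.imwrite("pics/w10.png",s["img"])
s=crop("scene",200,140,170,125,4,"pics/s10.png"); cv2.imwrite("pics/sfull.png",s["img"])
E
```

```text
clock: 10.83
tool_pos: [0.5451, -0.0593, 0.1439]
orientation: [180.0, 0.0, 2.1]
force: [0.5, -0.3, 0.4]
opening: 0.0802
clock: 11.5
tool_pos: [0.5447, -0.0592, 0.211]
orientation: [-180.0, 0.1, 2.1]
force: [-0.1, 0.8, 0.1]
opening: 0.0798
t 11.50 hinge-frame TCP mm [167.1   5.6 171. ] rpy [-1.7999e+02  1.0000e-01  2.1200e+00] F [-0.13  0.75  0.14] open 79.8 q [ 14.   9. -17.  -0. -64.  78.]
```

View pics/w10.png

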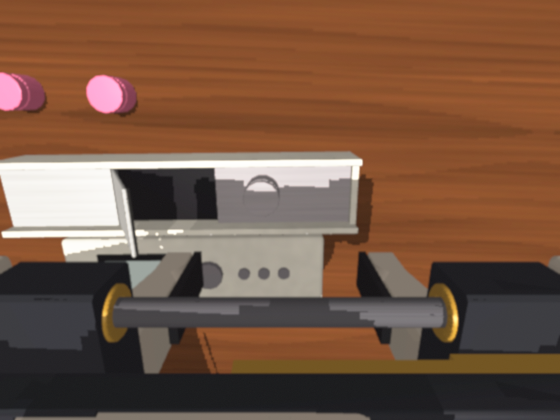

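View pics/sfull.png

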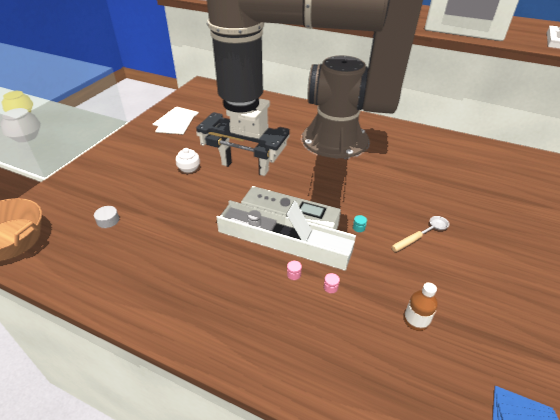

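View pics/s10.png

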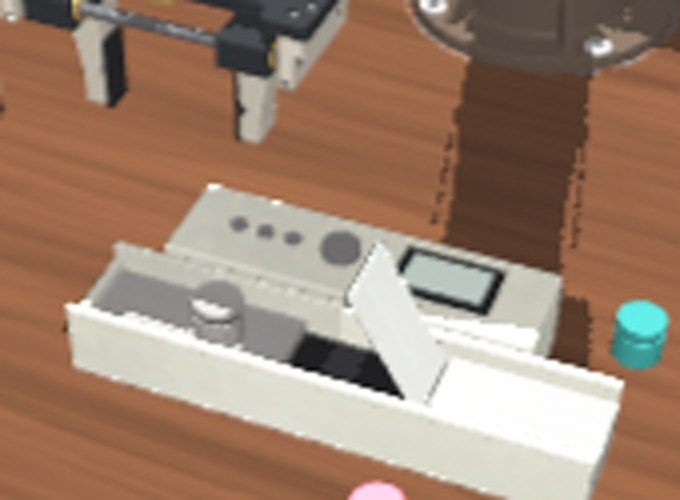

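The pictures show the flap shut and the jar upright on the plate, at about (262,197) in the wrist view. I'll check that position numerically, then hand in.

Run:
```python
from h import *
from go import *
for n,u,v in(("wrist",262,197),("scene",200+217/4,140+300/4)):
    s=snapshot(n); print(n,(L.inv().apply(onz(s,u,v,.070)-H)*1e3).round(1))
S=snapshot("scene")
for e in((50,-28,85),(50,28,85)): print(((proj(S,L.apply(np.array(e)/1e3)+H)-[200,140])*4).round(0))
print(workorder.close_job())
```

```text
wrist [152.5   5.8  30. ]
scene [146.9   7.4  30. ]
[[380. 241.]]
[[347. 297.]]
the job is handed in; nothing more can be done
None
```

The jar is on the loading plate, standing upright, with the flap sprung shut behind it. I handed the job in after about 12 s of robot time; no verdict is reported.

- **What I did:** I set the gripper's jaws along the lane. The front finger pressed the flap down to nearly level while the jar stood on the apron. The rear finger then pushed the jar over the flap and off its end. I backed the finger off the jar by about 5 mm and raised the arm straight up, clear of everything.
- **Jar position:** The last pictures put its centre about 147 mm (scene camera) to 152 mm (wrist camera) past the hinge and 6–7 mm left of mid-lane. The two cameras disagree by about 5 mm, but both are well inside the 112–222 mm allowed.
- **Flap:** Its free edge appears within a pixel or two of where a shut flap should be.
- **Forces and other objects:** Forces on the tool stayed under about 2 N in every reading. In the scene picture the pot, bottle, scoop, tin and look-alikes appear where they were; I compared them by eye and did not measure them.

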